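# Box a finished folding knife and press the case lid home

## Task

Pack the pale-wood folding knife: first lay it flat inside the open dark wooden case and let go. Then take the case's lid out of the plywood rack, lay it on the middle of the cork pad with its brass handle up, let go, take it again by the handle, set it lightly on the case so that it rests proud on the two white catches, and let go. Finally press the lid down until it is fully home all round; leave the two black knives where they lie.

Things in the scene. Friction and masses are not known exactly. Their poses are not given: they have to be found in the camera images.
- knife: closed folding knife with pale wood handle and steel ends, lying flat on the plank board: 120 long (x) x 22 wide (y) x 15 mm thick (z), about 120 g; origin at the centre of its underside. Which of the three places on the board it has varies; 70 mm between neighbours' centres
- dark_knife_a: a black knife of the same size and frame; not to be moved
- dark_knife_b: the other black knife; not to be moved
- board: fixed plank board the knives lie on, 220 x 220 x 10 mm; origin at the centre of its underside, z up
- case: fixed open dark wooden case, 190 (x) x 104 (y) x 48 mm high (z), walls and floor 7 mm thick (inside 176 x 90); origin at the centre of its underside. Inside each short end sits a white catch (12 mm along x, 44 along y, centred 80 mm from the middle, leaving 148 mm free between). The lid's inner panel rests on them at first, the lid then 7 to 9 mm proud of the rim
- catch_near (a joint): how far the catch at the case's -x end is pushed down, m: starts at 0 to 0.002 (at 0 its top is 7 mm below the rim); 0.009 is fully down, with the lid's board on the rim. It gives way under about 10 N and stays where it is pushed
- catch_far (a joint): the same for the catch at the case's +x end
- lid: case lid, 250 g: dark board 190 (x) x 104 (y) x 8 mm; blue inner panel 168 x 82 x 16 under it; brass bar handle mid-top, 70 (x) x 12 (y) x 26 high. Origin: centre of the board's underside (panel z -16 to 0, board 0 to 8, handle 8 to 34). Starts on a long edge in the rack: y up, z level, away from the robot. Seated, its origin is 48 mm above the case's. Fits either way round, 4 mm play a side
- rack: fixed plywood rack, 60 (x) x 200 (y) mm, base 12 mm thick, with a slot along y, 28 mm wide, between a rail (top at 34 mm) on the +x side and a wall (top at 62 mm) on the -x side; the lid standing in it reaches 116 mm up, its total thickness of 24 mm centred over the rack's origin (centre of the underside)
- pad: fixed cork pad, 180 (x) x 250 (y) x 6 mm; origin at the centre of its underside. A lid lying on it has its origin 22 mm above the pad's
Things that resemble listed ones, but are neither listed nor needed, are in the scene too. What is shaped like the lid but purple is not meant.

How it is judged:
By the outcome, as a careful person would: the job done as asked, in the order asked, and still so for the second after the job is handed in, with the robot touching nothing.
It also fails if it takes over 72 s, if anything falls off the work surface, if the arm or the gripper's body presses on something with over 40 N, if the wrist force passes 120 N, or if a joint passes its speed limit or range.

## Robot

A 6-joint arm with a two-finger parallel gripper is mounted at the origin on the work surface. World frame = base frame: x ahead of the robot, y to its left, z up, the work surface at z = 0. Lengths are in m, angles in rad, forces in N, time in s.
With the tool pointing down it reaches from about 0.375 to 0.925 m from the base axis. Payload 5.7 kg.
Tool frame: the origin (TCP) lies at the centre of the arm's flange, where the gripper is bolted on; the fingertips stand 173 mm ahead of it and the grasp point (between the pads) lies 155 mm ahead of it; z points along the fingers, y is the line along which they close (so a half turn about z gives the same grasp; the last joint's range is limited). The gripper opens to 85 mm and grips with 20 to 120 N. Pads are 22 mm wide; open, the fingers measure 114 mm over their backs; the gripper's body (76 mm by 85 mm) begins 54 mm behind the grasp point. The pads swing forward as they close: fully open they stand 13 mm farther back than shut.
Start: joints at [-1.387, 0.359, 1.51, -0, 1.272, -0.115], TCP at [0.177, -0.573, 0.405] pointing down, gripper open.
Joint ranges: [-2.97, 2.97], [-1.01, 2.36], [0.21, 2.38], [-0.96, 4.11], [0.2, 2.71], [-2.98, 2.98]. Speed limits (rad/s): [2.39, 2.39, 3.14, 3.14, 3.14, 3.14].

## Interface

Orientations are given as [roll, pitch, yaw] about the fixed x, y, z axes, in that order (R = Rz(yaw) Ry(pitch) Rx(roll)).
In Python, from cell import env, viewer gives the robot as it stands.
- The arm moves only by the tool play_rows, never from a script. Its argument "deltas" is a list of rows, each a list of 6 numbers: the shift along the tool's x, y, z in units of 0.12 m (1.0 is 0.12 m), then the turn, a rotation vector about the tool's x, y, z in units of pi rad (1.0 is pi rad). A call has exactly 10 rows; each row is the pose to reach, as a shift and turn from the pose commanded when the call began, along the tool's axes at that moment, turning the shorter way round; what a row does not reach only later rows make up. A row lasts 1/8 s, in which the tool goes at most 62.5 mm and 10.7 degrees, less where a joint would pass 70% of its speed; a pose out of reach is approached as far as the arm can. A call with a number of a shift or a turn outside -1 to 1 is refused whole. A call with a gripper value outside its range is refused whole. "grip" is the opening, from 0 (shut) to 1 (fully open), set as the call begins (left out, the last holds). The fingers move at their own pace and stop on an object; the grip force is fixed at half the most. Time passes only in rows, so rows that repeat a pose let the fingers close, or fill a call up. It gives the time, the measured TCP pose, the force, the opening and the grip force at its end, in the units of the state.
- env.get_state(): the state, without advancing time (a new reading comes with each control period).
- viewer.snapshot(name): name is "side" or "top" or "wrist"; returns a dict with "image" (420x560x3 uint8, red, green, blue), "z_map" (420x560 float32, m along the optical axis (not along the pixel's ray), 0 where there is no reading), "intrinsics" (3x3 intrinsics, pixels), "dist" ([k1, k2, p1, p2, k3] as OpenCV has them; the pictures are not rectified), "view" (4x4, takes a point from world to camera coordinates). Camera axes: x right, y up, looking along -z (the intrinsics and any distortion apply to the point x, -y, -z); pixel columns grow to the right and rows downward; lengths in m; the calibration is good to about 2 mm. A picture is of the moment at which its call begins.
- env.close_job(): hands the job in; it is judged then, once.
The state is a dict: "time": time; "joint_positions": joint angles; "joint_velocities": joint speeds; "joint_torque": joint torques, N m; "ee_pos": TCP position; "tcp_rot": TCP orientation; "ft_force": force on the tool from outside, world axes, zero at the start; "ft_torque": the same for the moment, N m; "finger_gap": finger opening in m; "grasp_force": force on a finger pad.
Only numpy, scipy, OpenCV 4.12 (cv2) and the standard library are available. Lean on these libraries where they do the work, as an engineer would, in place of code of your own. Each camera call takes 0.05 s, during which the arm holds its last target. There are 200 camera calls.

## Working session

There is one attempt and no reset: what is moved stays moved. The work goes in short steps, Python scripts to look and compute and a tool call to move; the robot and the scene stay as the last step left them, time stands still between calls to the robot, and variables do not carry over. Pictures are saved under pics/ and viewed, at most 10 in all, crops included, and the job is handed in when it is done.

Besides the shell and the picture viewer there is one more tool, called after "Call:" as a command line: name --pt "numbers of a row" for each row, then --argument value for the rest. play_rows: Moves the arm, as the interface text tells. Shifts and turns lie within -1 to 1; 1 stands for 0.12 m of shift or pi rad of turn. Its arguments: {"type":"object","properties":{"deltas":{"type":"array"},"grip":{"type":"number"}},"required":["deltas"]}

```bash
ls; mkdir -p pics
cat > h.py <<'E'
import numpy as np, cv2
from cell import env, viewer
from scipy.spatial.transform import Rotation as R
def snap(n):
    s=viewer.snapshot(n); np.savez(f'{n}.npz',**{k:np.array(v) for k,v in s.items()}); return s
def load(n): return dict(np.load(f'{n}.npz'))
def cloud(s):
    h,w=s['z_map'].shape
    u,v=np.meshgrid(np.arange(w),np.arange(h))
    p=cv2.undistortPoints(np.stack([u,v],-1).reshape(-1,1,2).astype(np.float64),s['intrinsics'],np.array(s['dist'],float)).reshape(h,w,2)
    z=s['z_map'].astype(float)
    c=np.stack([p[...,0]*z,-p[...,1]*z,-z],-1)
    V=np.array(s['view']); W=(c-V[:3,3])@V[:3,:3]
    W[z<=0]=np.nan
    return W
E
python3 - <<'E'
from h import *
for n in('top','side'):
    s=snap(n); cv2.imwrite(f'pics/{n}0.png',s['image'][...,::-1])
    V=s['view'];print(n,(-V[:3,:3].T@V[:3,3]).round(3),s['dist'],s['intrinsics'][0])
st=env.get_state();print(st)
E
```

```text
pics
top [ 0.306 -0.017  1.416] [0.02745003 0.         0.         0.         0.        ] [493.2817866    0.         287.38742311]
side [0.14  0.815 1.127] [-0.10002731  0.          0.          0.          0.        ] [527.46243174   0.         287.54102914]
{'time': 0.1, 'joint_positions': array([-1.38710099e+00,  3.59447401e-01,  1.51136106e+00, -1.15353765e-05,
        1.27250974e+00, -1.15095229e-01]), 'joint_velocities': array([ 0.00159633, -0.0026078 , -0.00176257,  0.00107776,  0.00218391,
       -0.00109049]), 'joint_torque': array([ 3.63914514e-04, -5.28651023e+01, -2.79351836e+01, -8.00985458e-05,
        5.09602251e-03,  1.27582553e-05]), 'ee_pos': array([ 0.17654945, -0.57308112,  0.40391478]), 'tcp_rot': array([-3.13987725e+00, -1.87217220e-04,  2.98793801e-01]), 'ft_force': array([-0.00512123,  0.10571676, -0.65879584]), 'ft_torque': array([ 0.02591643, -0.00202831,  0.00411239]), 'grasp_force': 0.0, 'finger_gap': 0.08541371032162512}
```

View pics/top0.png

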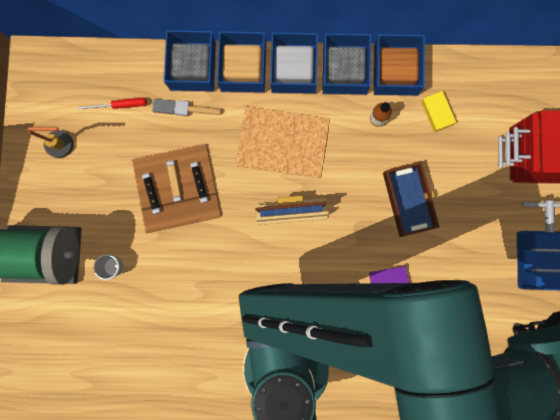

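View pics/side0.png

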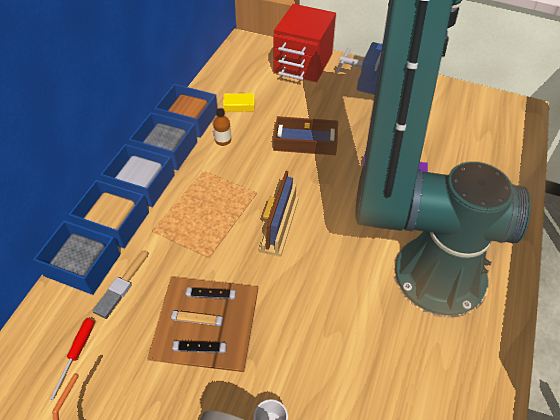

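The top view shows the board (177,187) with the pale knife in the middle (173,181) between the black ones at (152,192) and (199,182). It also shows the cork pad (283,142), the rack with the blue-panelled lid (290,208), the case (410,200), and a purple decoy by the arm (390,275). Next I'll measure these.

```bash
cat > m.py <<'E'
from h import *
def rect(name,P,zr=None):
    P=P[~np.isnan(P[:,0])]
    (c,sz,a)=cv2.minAreaRect((P[:,:2]*1000).astype(np.float32))
    if sz[0]<sz[1]: sz=sz[::-1]; a-=90
    print(name,len(P),'c',np.round(c,1),'sz',np.round(sz,1),'longaxis deg',round((a+90)%180-90,1),'z',np.percentile(P[:,2]*1000,[2,50,98]).round(1))
    return c
def big(m,k=1):
    n,l,st,_=cv2.connectedComponentsWithStats(m.astype(np.uint8)); i=np.argsort(-st[1:,4])[:k]+1
    return [l==j for j in i]
def roi(m,x0,y0,x1,y1):
    o=np.zeros_like(m); o[y0:y1,x0:x1]=m[y0:y1,x0:x1]; return o
E
python3 - <<'E'
from m import *
s=load('top');W=cloud(s);z=W[...,2];hsv=cv2.cvtColor(s['image'],cv2.COLOR_RGB2HSV);H,S,Vv=[hsv[...,i].astype(int) for i in range(3)]
print('table z',np.nanmedian(z[240:270,140:220]),'noise',np.nanstd(z[240:270,140:220]))
# board
b=big(roi((z>.006)&(z<.05),125,135,230,240))[0]; rect('board',W[b])
k=roi((z>.017)&(z<.04),125,135,230,240)
for c in big(k,3): 
    rect('knife V%d '%np.median(Vv[c])+str(np.argwhere(c).mean(0).round()),W[c])
pd=big(roi((z>.003)&(z<.012),225,95,340,190))[0]; rect('pad',W[pd])
rim=big(roi((z>.040)&(z<.056),375,150,450,245))[0]; rect('case rim',W[rim])
cs=big(roi((z>.030)&(z<.056),375,150,450,245))[0]; rect('case >30',W[cs])
wh=roi((S<60)&(Vv>130)&(z>.02),375,150,450,245)
for c in big(wh,2): rect('catch',W[c])
ld=big(roi((z>.105)&(z<.125),245,185,340,230))[0]; rect('lid edge',W[ld])
lb=roi((z>.085)&(z<.125)&(H>100)&(H<130)&(S>80),245,185,340,230); rect('blue',W[lb])
lh=roi((z>.04)&(z<.1)&(H>15)&(H<30)&(S>100),245,185,340,207); rect('brass',W[lh])
lw=roi((z>.055)&(z<.068),245,205,340,230); rect('wall',W[lw])
E
python3 - <<'E'
from h import *
s=load('top')['image']
a=cv2.resize(s[180:230,240:345],None,fx=7,fy=7,interpolation=cv2.INTER_CUBIC)[:,:,::-1]
b=cv2.resize(s[150:245,370:450],None,fx=3.68,fy=3.68,interpolation=cv2.INTER_CUBIC)[:,:,::-1]
c=cv2.resize(s[138:235,125:230],None,fx=2.3,fy=2.3,interpolation=cv2.INTER_CUBIC)[:,:,::-1]
im=np.zeros((350+236,800,3),np.uint8);im[:350,:735]=a
b=b[:236] if False else cv2.resize(s[150:245,370:450],(198,236),interpolation=cv2.INTER_CUBIC)[:,:,::-1]
c=cv2.resize(s[138:235,125:230],(255,236),interpolation=cv2.INTER_CUBIC)[:,:,::-1]
im[350:,:198]=b;im[350:,210:465]=c
cv2.imwrite('pics/crop1.png',im)
E
```

```text
table z -0.0010352198105000516 noise 0.0029612467805853523
board 4976 c [499.5 334. ] sz [222.2 220.1] longaxis deg -76.3 z [ 6.3 10.5 27.1]
knife V40 [193. 151.] 318 c [481.2 399.5] sz [118.8  23.2] longaxis deg 17.9 z [17.7 23.4 29.2]
knife V213 [181. 174.] 311 c [518.3 337. ] sz [119.9  22.6] longaxis deg 13.4 z [17.6 23.1 29.8]
knife V38 [182. 199.] 310 c [516.9 264.2] sz [119.9  25.3] longaxis deg 18.0 z [18.1 22.9 30.2]
pad 3582 c [642.3  30.7] sz [257.5 186.8] longaxis deg 83.1 z [ 3.1  5.7 10.7]
case rim 602 c [ 480.8 -336.4] sz [190.2 105.8] longaxis deg 15.2 z [40.7 46.  52.7]
case >30 882 c [ 482.  -340.6] sz [190.2 116.3] longaxis deg 15.2 z [30.8 44.1 52.3]
catch 83 c [ 558.5 -315.3] sz [44.2 14.6] longaxis deg -74.8 z [26.2 38.5 44.3]
catch 45 c [ 403.6 -357.7] sz [40.8  8. ] longaxis deg -74.4 z [32.5 38.7 46.1]
lid edge 287 c [437.9  -1. ] sz [189.2  23.6] longaxis deg -83.2 z [105.2 113.1 119.7]
blue 339 c [433.9  -2.1] sz [166.6  15.5] longaxis deg -83.6 z [ 97.9 103.2 108.6]
brass 199 c [464.7 -29.1] sz [128.8  26. ] longaxis deg -88.7 z [64.1 69.4 75.6]
wall 221 c [437.   -2.7] sz [199.4  36.5] longaxis deg -83.5 z [56.3 60.9 66.1]
```

View pics/crop1.png

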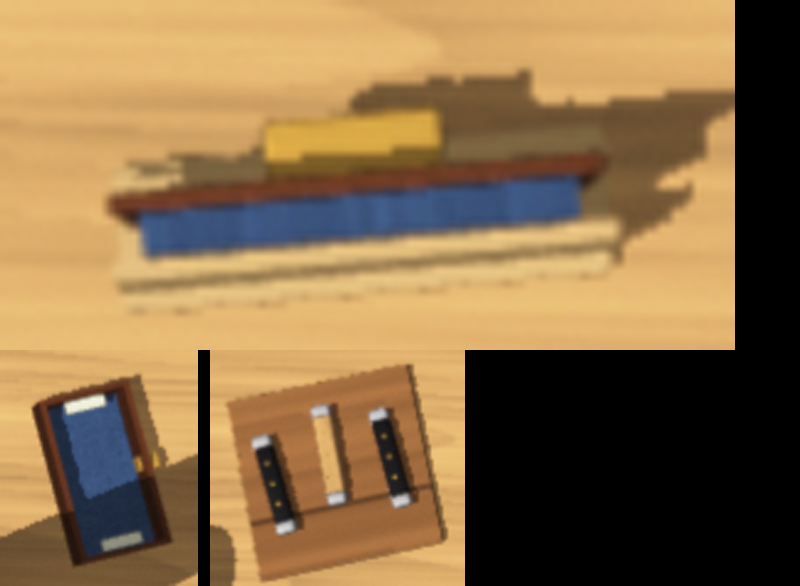

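The crop shows the lid's blue panel facing the robot and its brass handle facing away. The lid candidates are the blue-panelled one at (290,208) and the purple one at (390,275); the blue one in the rack fits. The knife candidates are (152,192) black, (173,181) pale and (199,182) black; the middle one is pale with steel ends, so it is the one meant.

Next I'll refine these measurements by ray casting and build a move planner.

```bash
cat >> m.py <<'E'
def onplane(s,uv,z):
    p=cv2.undistortPoints(np.asarray(uv,float).reshape(-1,1,2),s['intrinsics'],np.array(s['dist'],float)).reshape(-1,2)
    V=np.array(s['view']);C=-V[:3,:3].T@V[:3,3]
    d=np.c_[p[:,0],-p[:,1],-np.ones(len(p))]@V[:3,:3]
    return C+d*((z-C[2])/d[:,2])[:,None]
def maskplane(name,s,m,z):
    v,u=np.nonzero(m); P=onplane(s,np.c_[u,v],z)
    q=P[:,:2]-P[:,:2].mean(0);w,e=np.linalg.eigh(q.T@q);a=np.degrees(np.arctan2(e[1,1],e[0,1]));a=(a+90)%180-90
    print(name,len(P),'mean',(P.mean(0)*1e3).round(1),'pca',round(a,1)); rect(name,P); return P
def hsvs(s):
    h=cv2.cvtColor(s['image'],cv2.COLOR_RGB2HSV); return [h[...,i].astype(int) for i in range(3)]
# planner: target TCP pose -> deltas in units, from pose (pos, Rotation)
def down(yaw_deg): return R.from_euler('xyz',[np.pi,0,np.radians(yaw_deg)])
def delta(p0,r0,p1,r1):
    d=r0.inv().apply(np.array(p1)-p0)/.12; w=(r0.inv()*r1).as_rotvec()/np.pi
    return np.r_[d,w].round(3)
def cur():
    st=env.get_state(); return np.array(st['ee_pos']),R.from_euler('xyz',st['tcp_rot'])
def plan(wps,p=None,r=None):
    if p is None: p,r=cur()
    for q,rr in wps:
        d=delta(p,r,q,rr); print(d.tolist(),'!!' if abs(d).max()>1 else ''); p=p+r.apply(d[:3]*.12); r=r*R.from_rotvec(d[3:]*np.pi)
E
python3 - <<'E'
from m import *
t=load('top');sd=load('side')
for n,s,b in(('top',t,(125,135,230,240)),('side',sd,(140,270,260,372))):
    H,S,V=hsvs(s);z=cloud(s)[...,2]
    m=big(roi((z>.016)&(V>140)&(z<.04),*b),1)[0]; maskplane('knife '+n,s,m,.023)
for n,s,b in(('top',t,(270,190,310,207)),('side',sd,(258,190,280,225))):
    H,S,V=hsvs(s); m=big(roi((H>15)&(H<28)&(S>140)&(V>120),*b),1)[0]; W=cloud(s)[m]; rect('brass '+n,W)
    print(np.nanmean(W,0).round(4))
    if n=='top': maskplane('brasstop',s,m,.070)
H,S,V=hsvs(t)
m=big(roi((H<25)&(S>60),228,98,338,185)&(cloud(t)[...,2]<.02),1)
# seg pad by depth mean
p,r=cur()
k=np.array([.518,.337,.30]);mid=down(24.5)
plan([(p+(k-p)*f,mid) for f in np.arange(1,6)/6]+[(k,down(13.5))])
E
```

```text
knife top 281 mean [517.9 337.9  23. ] pca 13.1
knife top 281 c [518.3 337.8] sz [117.9  19.9] longaxis deg 13.0 z [23. 23. 23.]
knife side 460 mean [515.  339.8  23. ] pca 13.1
knife side 460 c [516.1 340.4] sz [118.7  24.9] longaxis deg 13.5 z [23. 23. 23.]
brass top 190 c [472.7   4.9] sz [71.6 30.8] longaxis deg -84.2 z [-4.4 69.2 75.1]
[0.4686 0.0027 0.0613]
brasstop 193 mean [467.4   2.9  70. ] pca -83.3
brasstop 193 c [467.9   3.5] sz [68.7 22.1] longaxis deg -88.3 z [70. 70. 70.]
brass side 149 c [478.3 -37.7] sz [155.6  28.8] longaxis deg -71.4 z [-2.  69.8 74.9]
[ 0.4712 -0.0102  0.0589]
[0.825, -1.068, 0.146, -0.001, -0.0, -0.041] !!
[0.956, -0.954, 0.143, 0.0, -0.0, -0.0] 
[0.956, -0.954, 0.144, 0.0, -0.0, -0.0] 
[0.955, -0.953, 0.143, 0.0, -0.0, -0.0] 
[0.956, -0.954, 0.143, 0.0, -0.0, -0.0] 
[0.956, -0.954, 0.143, 0.0, -0.0, 0.061]
```

Call:
play_rows --pt "0.1 -0.095 0.01 0 0 -0.004" --pt "0.2 -0.19 0.02 0 0 -0.008" --pt "0.3 -0.285 0.03 0 0 -0.012" --pt "0.4 -0.38 0.04 0 0 -0.016" --pt "0.5 -0.475 0.05 0 0 -0.02" --pt "0.6 -0.57 0.06 0 0 -0.025" --pt "0.7 -0.665 0.07 0 0 -0.03" --pt "0.8 -0.76 0.08 0 0 -0.034" --pt "0.9 -0.855 0.09 0 0 -0.038" --pt "1 -0.95 0.1 0 0 -0.041" --grip 0.6

```text
time: 1.35
ee_pos: [0.2582, -0.4282, 0.3926]
tcp_rot: [-3.142, -0.0, 0.428]
ft_force: [-0.1, -0.8, 0.3]
finger_gap: 0.0516
grasp_force: 0.0
```

Call:
play_rows --pt "0.1 -0.095 0.01 0 0 0" --pt "0.2 -0.19 0.02 0 0 0" --pt "0.3 -0.285 0.03 0 0 0" --pt "0.4 -0.38 0.04 0 0 0" --pt "0.5 -0.475 0.05 0 0 0" --pt "0.6 -0.57 0.06 0 0 0" --pt "0.7 -0.665 0.07 0 0 0" --pt "0.8 -0.76 0.08 0 0 0" --pt "0.9 -0.855 0.09 0 0 0" --pt "1 -0.95 0.1 0 0 0"

```text
time: 2.6
ee_pos: [0.3201, -0.2746, 0.3807]
tcp_rot: [3.142, -0.0, 0.428]
ft_force: [0.5, 0.6, 0.2]
finger_gap: 0.0512
grasp_force: 0.0
```

Call:
play_rows --pt "0.1 -0.1 0.01 0 0 0" --pt "0.2 -0.2 0.02 0 0 0" --pt "0.3 -0.3 0.03 0 0 0" --pt "0.4 -0.4 0.04 0 0 0" --pt "0.5 -0.5 0.05 0 0 0" --pt "0.6 -0.6 0.06 0 0 0" --pt "0.7 -0.7 0.07 0 0 0" --pt "0.8 -0.8 0.08 0 0 0" --pt "0.9 -0.9 0.09 0 0 0" --pt "1 -1 0.1 0 0 0"

```text
time: 3.85
ee_pos: [0.3793, -0.1156, 0.3687]
tcp_rot: [-3.142, -0.0, 0.428]
ft_force: [-0.1, -0.0, 0.3]
finger_gap: 0.0516
grasp_force: 0.0
```

Call:
play_rows --pt "0.1 -0.1 0.01 0 0 0" --pt "0.2 -0.2 0.02 0 0 0" --pt "0.3 -0.3 0.03 0 0 0" --pt "0.4 -0.4 0.04 0 0 0" --pt "0.5 -0.5 0.05 0 0 0" --pt "0.6 -0.6 0.06 0 0 0" --pt "0.7 -0.7 0.07 0 0 0" --pt "0.8 -0.8 0.08 0 0 0" --pt "0.9 -0.9 0.09 0 0 0" --pt "1 -1 0.1 0 0 0"

```text
time: 5.1
ee_pos: [0.4385, 0.0434, 0.3566]
tcp_rot: [-3.142, -0.0, 0.428]
ft_force: [-0.6, -0.6, -0.5]
finger_gap: 0.0512
grasp_force: 0.0
```

Run:
```python
from m import *
p,r=cur();k=np.array([.517,.3385,.26])
plan([(p+(k-p)*.5,r),(k,down(13.2)),([.517,.3385,.186],down(13.2))])
```

```text
[0.807, -0.983, 0.403, 0.0, 0.0, 0.0] 
[0.808, -0.983, 0.403, -0.0, -0.0, 0.063] 
[-0.0, -0.0, 0.616, -0.0, -0.0, -0.0]
```

Call:
play_rows --pt "0.081 -0.098 0.04 0 0 0" --pt "0.161 -0.197 0.08 0 0 0" --pt "0.242 -0.295 0.12 0 0 0" --pt "0.323 -0.393 0.16 0 0 0" --pt "0.404 -0.49 0.2 0 0 0" --pt "0.484 -0.59 0.24 0 0 0" --pt "0.565 -0.688 0.28 0 0 0" --pt "0.646 -0.786 0.32 0 0 0" --pt "0.726 -0.885 0.36 0 0 0" --pt "0.807 -0.983 0.4 0 0 0"

```text
time: 6.35
ee_pos: [0.478, 0.1908, 0.3084]
tcp_rot: [-3.141, 0.0, 0.428]
ft_force: [-0.6, -0.5, -0.3]
finger_gap: 0.0513
grasp_force: 0.0
```

Call:
play_rows --pt "0.1 -0.12 0.05 0 0 0.008" --pt "0.2 -0.24 0.1 0 0 0.016" --pt "0.3 -0.36 0.15 0 0 0.024" --pt "0.4 -0.48 0.2 0 0 0.032" --pt "0.5 -0.6 0.25 0 0 0.04" --pt "0.6 -0.72 0.3 0 0 0.048" --pt "0.7 -0.85 0.35 0 0 0.056" --pt "0.808 -0.983 0.403 0 0 0.063" --pt "0.808 -0.983 0.403 0 0 0.063" --pt "0.808 -0.983 0.403 0 0 0.063"

```text
time: 7.6
ee_pos: [0.5167, 0.3372, 0.2601]
tcp_rot: [3.141, 0.001, 0.23]
ft_force: [-0.2, -0.6, 0.1]
finger_gap: 0.0512
grasp_force: 0.0
```

Run:
```python
from m import *
w=snap('wrist');t=snap('top')
im=np.hstack([cv2.resize(w['image'],(400,300)),cv2.resize(t['image'],(400,300))])
cv2.imwrite('pics/w1.png',im[...,::-1])
z=cloud(w)[...,2];H,S,V=hsvs(w)
m=big((z>.018)&(z<.04)&(V>140))[0]
print(np.argwhere(m).mean(0)); maskplane('knife',w,m,.024)
p,r=cur();print(p,r.as_euler('xyz',True))
```

```text
[208.38556396 282.42124301]
knife 6082 mean [523.9 338.   24. ] pca 13.2
knife 6082 c [519.6 336.9] sz [118.3  21.9] longaxis deg 13.2 z [24. 24. 24.]
[0.51683953 0.33683648 0.26048226] [1.79989960e+02 2.22982555e-02 1.31506628e+01]
```

View pics/w1.png

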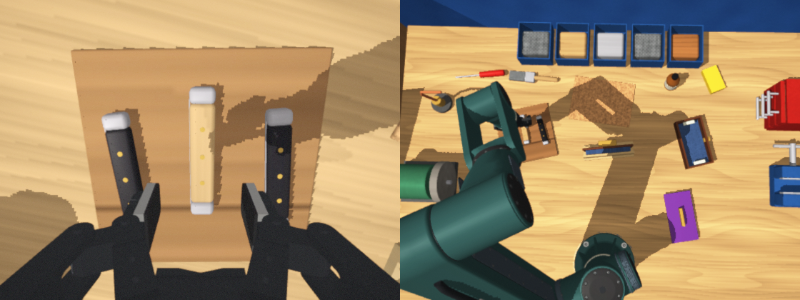

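Left half shows the pale knife centred between the fingers (202,150), with both black knives clear outside them. I'll descend and grip.

Call:
play_rows --pt "0.01 0 0.08 0 0 0" --pt "0.02 0 0.16 0 0 0" --pt "0.02 0 0.24 0 0 0" --pt "0.02 0 0.32 0 0 0" --pt "0.02 0 0.4 0 0 0" --pt "0.02 0 0.48 0 0 0" --pt "0.02 0 0.55 0 0 0" --pt "0.02 0 0.6 0 0 0" --pt "0.02 0 0.618 0 0 0" --pt "0.02 0 0.618 0 0 0" --grip 0.5

```text
time: 8.95
ee_pos: [0.5194, 0.3379, 0.1862]
tcp_rot: [-3.141, -0.0, 0.23]
ft_force: [0.6, -0.2, 0.4]
finger_gap: 0.0429
grasp_force: 0.0
```

Call:
play_rows --pt "0 0 0 0 0 0" --pt "0 0 0 0 0 0" --pt "0 0 0 0 0 0" --pt "0 0 0 0 0 0" --pt "0 0 0 0 0 0" --pt "0 0 -0.1 0 0 0" --pt "0 0 -0.25 0 0 0" --pt "0 0 -0.4 0 0 0" --pt "0 0 -0.6 0 0 0" --pt "0 0 -0.8 0 0 0" --grip 0

```text
time: 10.2
ee_pos: [0.5194, 0.3379, 0.2842]
tcp_rot: [-3.141, -0.001, 0.23]
ft_force: [0.5, 0.1, -1.1]
finger_gap: 0.0201
grasp_force: 59.2
```

Run:
```python
from m import *
t=load('top');W=cloud(t);z=W[...,2];H,S,V=hsvs(t)
b=(375-5,150,450,245)
m=roi((z>.040)&(z<.056),*b); m=big(m)[0]
W2=W[m]; W0=W2.copy()
rect('rim depth',W2); P=maskplane('rim ray',t,m,.048)
# filled hull moments
hull=cv2.convexHull((P[:,:2]*1e3).astype(np.float32));M=cv2.moments(hull);print('hull c',M['m10']/M['m00'],M['m01']/M['m00'])
w=roi((S<60)&(V>130)&(z>.02),*b)
for c in big(w,2): maskplane('catch',t,c,.040)
p,r=cur();print(p)
```

```text
rim depth 612 c [ 480.3 -335.9] sz [190.1 106. ] longaxis deg 14.8 z [40.7 46.  51.8]
rim ray 612 mean [ 480.1 -336.2   48. ] pca 14.6
rim ray 612 c [ 480.  -335.1] sz [189.3 105.2] longaxis deg 15.1 z [48. 48. 48.]
hull c 479.8252673137179 -335.1586571849836
catch 73 mean [ 558.2 -316.9   40. ] pca -74.8
catch 73 c [ 558.1 -315.6] sz [42.  14.4] longaxis deg -77.2 z [40. 40. 40.]
catch 71 mean [ 403.  -356.6   40. ] pca -73.8
catch 71 c [ 403.  -356.5] sz [44.6 11.4] longaxis deg -74.4 z [40. 40. 40.]
[0.51936547 0.33791148 0.28418129]
```

Run:
```python
from m import *
p,r=cur();T=np.array([.4803,-.3358,.30]);y=down(41.7)
pts=[p+(T-p)*f for f in (.18,.42,.66,.86)]
for q in pts:q[2]=.325
plan([(q,y) for q in pts]+[(T,down(14.9)),([.4803,-.3358,.184],down(14.9))])
```

```text
[-0.287, 0.971, -0.341, -0.0, -0.0, -0.159] 
[-0.956, 0.952, -0.0, 0.0, -0.0, 0.0] 
[-0.956, 0.953, -0.001, 0.0, -0.0, 0.0] 
[-0.796, 0.794, -0.001, 0.0, -0.0, 0.0] 
[-0.558, 0.556, 0.208, -0.0, -0.0, 0.149] 
[-0.001, 0.0, 0.967, -0.0, -0.0, 0.0]
```

Call:
play_rows --pt "0 0.05 -0.1 0 0 -0.01" --pt "-0.03 0.15 -0.2 0 0 -0.03" --pt "-0.06 0.25 -0.3 0 0 -0.05" --pt "-0.1 0.35 -0.34 0 0 -0.07" --pt "-0.13 0.45 -0.34 0 0 -0.09" --pt "-0.16 0.55 -0.34 0 0 -0.105" --pt "-0.19 0.65 -0.34 0 0 -0.12" --pt "-0.22 0.75 -0.34 0 0 -0.135" --pt "-0.25 0.86 -0.34 0 0 -0.15" --pt "-0.287 0.97 -0.34 0 0 -0.159"

```text
time: 11.45
ee_pos: [0.5123, 0.2163, 0.3243]
tcp_rot: [3.141, -0.001, 0.73]
ft_force: [0.4, -0.5, -1.3]
finger_gap: 0.0202
grasp_force: 59.2
```

Call:
play_rows --pt "-0.095 0.095 0 0 0 0" --pt "-0.19 0.19 0 0 0 0" --pt "-0.285 0.285 0 0 0 0" --pt "-0.38 0.38 0 0 0 0" --pt "-0.475 0.475 0 0 0 0" --pt "-0.57 0.57 0 0 0 0" --pt "-0.665 0.665 0 0 0 0" --pt "-0.76 0.76 0 0 0 0" --pt "-0.855 0.855 0 0 0 0" --pt "-0.955 0.953 0 0 0 0"

```text
time: 12.7
ee_pos: [0.503, 0.054, 0.323]
tcp_rot: [-3.142, -0.0, 0.729]
ft_force: [0.3, 1.2, -1.1]
finger_gap: 0.0201
grasp_force: 59.2
```

Call:
play_rows --pt "-0.095 0.095 0 0 0 0" --pt "-0.19 0.19 0 0 0 0" --pt "-0.285 0.285 0 0 0 0" --pt "-0.38 0.38 0 0 0 0" --pt "-0.475 0.475 0 0 0 0" --pt "-0.57 0.57 0 0 0 0" --pt "-0.665 0.665 0 0 0 0" --pt "-0.76 0.76 0 0 0 0" --pt "-0.855 0.855 0 0 0 0" --pt "-0.955 0.953 0 0 0 0"

```text
time: 13.95
ee_pos: [0.4937, -0.1076, 0.323]
tcp_rot: [-3.141, -0.0, 0.729]
ft_force: [0.1, -0.9, -1.5]
finger_gap: 0.0204
grasp_force: 59.2
```

Call:
play_rows --pt "-0.08 0.08 0 0 0 0" --pt "-0.16 0.16 0 0 0 0" --pt "-0.24 0.24 0 0 0 0" --pt "-0.32 0.32 0 0 0 0" --pt "-0.4 0.4 0 0 0 0" --pt "-0.48 0.48 0 0 0 0" --pt "-0.56 0.56 0 0 0 0" --pt "-0.64 0.64 0 0 0 0" --pt "-0.72 0.72 0 0 0 0" --pt "-0.795 0.794 0 0 0 0"

```text
time: 15.2
ee_pos: [0.4861, -0.2421, 0.323]
tcp_rot: [-3.142, -0.0, 0.729]
ft_force: [1.0, -1.0, -1.8]
finger_gap: 0.02
grasp_force: 59.2
```

Call:
play_rows --pt "-0.06 0.06 0.02 0 0 0.015" --pt "-0.12 0.12 0.04 0 0 0.03" --pt "-0.18 0.18 0.06 0 0 0.045" --pt "-0.24 0.24 0.08 0 0 0.06" --pt "-0.3 0.3 0.1 0 0 0.08" --pt "-0.36 0.36 0.13 0 0 0.1" --pt "-0.43 0.43 0.16 0 0 0.12" --pt "-0.5 0.5 0.19 0 0 0.135" --pt "-0.558 0.556 0.208 0 0 0.149" --pt "-0.558 0.556 0.208 0 0 0.149"

```text
time: 16.45
ee_pos: [0.4806, -0.3363, 0.2978]
tcp_rot: [-3.142, 0.0, 0.26]
ft_force: [0.0, 0.4, -1.3]
finger_gap: 0.0202
grasp_force: 59.2
```

Run:
```python
from m import *
w=snap('wrist');cv2.imwrite('pics/w2.png',w['image'][...,::-1])
W=cloud(w);z=W[...,2];H,S,V=hsvs(w)
for c in big((S<60)&(V>140)&(z>.03)&(z<.05),3): print(np.argwhere(c).mean(0)); maskplane('catch',w,c,.040)
rim=big((z>.043)&(z<.054))[0]; maskplane('rim',w,rim,.048)
p,r=cur();print(p,r.as_euler('xyz',True))
plan([([.4803,-.3358,.184],down(14.9))])
```

```text
[ 91.06365655 283.80310881]
catch 1351 mean [ 557.  -317.6   40. ] pca -74.8
catch 1351 c [ 556.8 -317.9] sz [43.9 11.3] longaxis deg -75.1 z [40. 40. 40.]
rim 7490 mean [ 520.9 -328.7   48. ] pca 26.1
rim 7490 c [ 491.4 -335.6] sz [165.4 104. ] longaxis deg 15.1 z [48. 48. 48.]
[ 0.48057976 -0.33579208  0.29788759] [-1.79971274e+02  7.19692580e-04  1.49330400e+01]
[-0.002, -0.0, 0.949, -0.0, 0.0, 0.0]
```

View pics/w2.png

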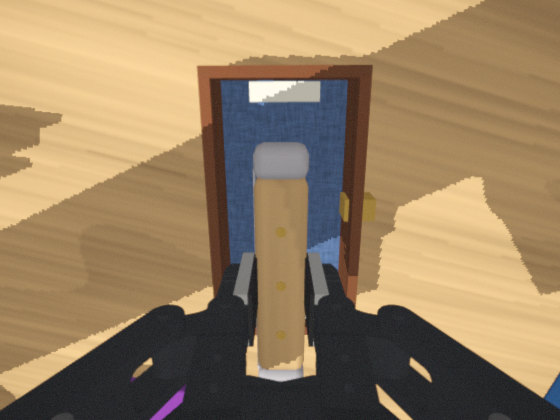

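The case rim spans columns 198–372, the far catch is at (284,91), and the held knife (282,260) lines up with the opening. I'll lower it and release.

Call:
play_rows --pt "-0.005 0.01 0.12 0 0 0" --pt "-0.005 0.01 0.25 0 0 0" --pt "-0.005 0.01 0.38 0 0 0" --pt "-0.005 0.01 0.5 0 0 0" --pt "-0.005 0.01 0.62 0 0 0" --pt "-0.005 0.01 0.74 0 0 0" --pt "-0.005 0.01 0.84 0 0 0" --pt "-0.005 0.01 0.91 0 0 0" --pt "-0.005 0.01 0.945 0 0 0" --pt "-0.005 0.01 0.945 0 0 0"

```text
time: 17.75
ee_pos: [0.4805, -0.3369, 0.1846]
tcp_rot: [3.142, -0.0, 0.261]
ft_force: [-0.0, 0.8, -1.9]
finger_gap: 0.0201
grasp_force: 59.2
```

Call:
play_rows --pt "0 0 0.01 0 0 0" --pt "0 0 0.01 0 0 0" --pt "0 0 0.01 0 0 0" --pt "0 0 0 0 0 0" --pt "0 0 -0.03 0 0 0" --pt "0 0 -0.15 0 0 0" --pt "0 0 -0.35 0 0 0" --pt "0 0 -0.55 0 0 0" --pt "0 0 -0.75 0 0 0" --pt "0 0 -0.95 0 0 0" --grip 0.5

```text
time: 19.0
ee_pos: [0.4804, -0.3368, 0.3005]
tcp_rot: [3.141, -0.001, 0.261]
ft_force: [0.9, -0.1, 0.2]
finger_gap: 0.0428
grasp_force: 0.0
```

Run:
```python
from m import *
w=snap('wrist');cv2.imwrite('pics/w3.png',w['image'][...,::-1])
W=cloud(w);z=W[...,2];H,S,V=hsvs(w)
k=big((z>.014)&(z<.032)&(H<30)&(V>120)&(S>30))[0]; rect('knife',W[k])
p,r=cur();print(p,env.get_state()['ft_force'])
t=snap('top')
```

```text
knife 3371 c [ 478.9 -336.9] sz [94. 22.] longaxis deg 14.8 z [17.9 21.2 22.6]
[ 0.48128968 -0.33756905  0.30364139] [0.15535287 0.26022428 1.20013392]
```

View pics/w3.png

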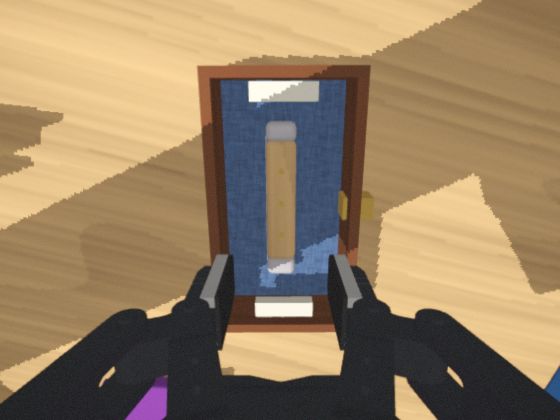

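The knife lies flat in the case at (281,197), clear of both catches at (283,91) and (284,306). Next I'll plan a tilted grasp across the ends of the lid handle.

```bash
cat >> m.py <<'E'
def tilt(nd,t,sgn=1):
    # tool closing along axis perpendicular to n (azimuth nd deg); tool z tilted by t deg from down towards -n
    n=np.array([np.cos(np.radians(nd)),np.sin(np.radians(nd)),0]);u=np.array([0,0,1.]);t=np.radians(t)
    z=-np.sin(t)*n-np.cos(t)*u;x=np.cos(t)*n-np.sin(t)*u
    return R.from_matrix(np.c_[x,np.cross(z,x),z]),n
E
python3 - <<'E'
from m import *
w=load('wrist');W=cloud(w);z=W[...,2];H,S,V=hsvs(w)
for c in big((S<60)&(V>140)&(z>.03)&(z<.05),2): maskplane('catch',w,c,.040)
for n in ('top','side'):
    t=snap(n);W=cloud(t);H,S,V=hsvs(t);z=W[...,2]
    if n=='top':
        for lo,hi in((.108,.125),):
            ld=big(roi((z>lo)&(z<hi),245,185,340,230))[0]; maskplane('edge',t,ld&(H<20),.116); 
        bl=roi((H>100)&(H<130)&(S>80)&(z>.09),245,185,340,230); maskplane('blue',t,bl,.105)
        m=big(roi((H>15)&(H<28)&(S>140)&(V>150)&(z>.062)&(z<.078),265,185,315,209))[0]; maskplane('brass',t,m,.07)
    else:
        m=big(roi((H>15)&(H<28)&(S>140)&(V>100)&(z>.05)&(z<.08),255,180,285,235))[0]; P=W[m];P=P[(P[:,0]>.44)];print(len(P));rect('brass side',P); 
q,n=tilt(6.6,25);c=np.array([.439,-.001,0])
tip=c+.028*n+[0,0,.050]; zt=q.as_matrix()[:,2]; tcp=tip-.164*zt; pre=tcp-.10*zt
print('tcp',tcp,'pre',pre)
p,r=cur()
plan([(p+(pre-p)*f,down(14.9)) for f in(1/3,2/3)]+[(pre,q),(tcp,q)])
E
```

```text
catch 1323 mean [ 557. -318.   40.] pca -75.0
catch 1323 c [ 556.9 -317.9] sz [44.1 10.8] longaxis deg -75.0 z [40. 40. 40.]
catch 1138 mean [ 404.9 -359.2   40. ] pca -75.0
catch 1138 c [ 404.9 -359.3] sz [44.2 17. ] longaxis deg -75.0 z [40. 40. 40.]
edge 68 mean [437.5  63.3 116. ] pca -82.7
edge 68 c [437.8  61.8] sz [64.1  7.9] longaxis deg -82.2 z [116. 116. 116.]
blue 77 mean [426.4  62.1 105. ] pca -81.1
blue 77 c [426.   60.4] sz [40.6 15.1] longaxis deg -83.8 z [105. 105. 105.]
brass 51 mean [466.5  24.4  70. ] pca -66.6
brass 51 c [464.6  21.3] sz [27.5 16.6] longaxis deg -88.6 z [70. 70. 70.]
154
brass side 154 c [464.7   3.4] sz [73.  18.6] longaxis deg -83.4 z [63.7 70.  76.2]
tcp [0.5356645  0.01018446 0.19863448] pre [0.57764625 0.01504192 0.28926526]
[0.513, -0.875, 0.027, 0.0, -0.0, 0.0] 
[0.513, -0.875, 0.028, 0.0, -0.0, 0.0] 
[0.514, -0.874, 0.027, 0.011, -0.139, 0.046] 
[-0.0, 0.001, 0.834, -0.001, 0.0, -0.0]
```

Call:
play_rows --pt "0.05 -0.08 -0.03 0 0 0" --pt "0.1 -0.17 -0.06 0 0 0" --pt "0.15 -0.26 -0.09 0 0 0" --pt "0.2 -0.35 -0.12 0 0 0" --pt "0.25 -0.44 -0.15 0 0 0" --pt "0.3 -0.53 -0.15 0 0 0" --pt "0.35 -0.62 -0.15 0 0 0" --pt "0.4 -0.7 -0.15 0 0 0" --pt "0.46 -0.79 -0.15 0 0 0" --pt "0.513 -0.875 -0.15 0 0 0" --grip 1

```text
time: 20.45
ee_pos: [0.5131, -0.2188, 0.3165]
tcp_rot: [-3.141, 0.0, 0.261]
ft_force: [0.5, 0.3, -0.2]
finger_gap: 0.0856
grasp_force: 0.0
```

Call:
play_rows --pt "0.05 -0.09 0 0 0 0" --pt "0.1 -0.17 0 0 0 0" --pt "0.15 -0.26 0 0 0 0" --pt "0.2 -0.35 0 0 0 0" --pt "0.25 -0.44 0 0 0 0" --pt "0.3 -0.53 0 0 0 0" --pt "0.35 -0.62 0 0 0 0" --pt "0.4 -0.7 0 0 0 0" --pt "0.46 -0.79 0 0 0 0" --pt "0.513 -0.875 0 0 0 0"

```text
time: 21.7
ee_pos: [0.5455, -0.1014, 0.3166]
tcp_rot: [-3.142, -0.0, 0.261]
ft_force: [0.8, 0.1, -0.7]
finger_gap: 0.0852
grasp_force: 0.0
```

Call:
play_rows --pt "0.06 -0.1 0 0.001 -0.015 0.005" --pt "0.12 -0.2 0.02 0.002 -0.03 0.01" --pt "0.18 -0.3 0.04 0.003 -0.045 0.015" --pt "0.24 -0.4 0.06 0.004 -0.06 0.02" --pt "0.3 -0.5 0.08 0.005 -0.08 0.025" --pt "0.36 -0.6 0.1 0.007 -0.095 0.03" --pt "0.42 -0.7 0.12 0.008 -0.11 0.036" --pt "0.47 -0.79 0.15 0.01 -0.125 0.042" --pt "0.514 -0.874 0.177 0.011 -0.139 0.046" --pt "0.514 -0.874 0.177 0.011 -0.139 0.046"

```text
time: 22.95
ee_pos: [0.578, 0.016, 0.2948]
tcp_rot: [-3.139, 0.438, 0.116]
ft_force: [0.3, -1.5, -0.5]
finger_gap: 0.0854
grasp_force: 0.0
```

Run:
```python
from m import *
w=snap('wrist');cv2.imwrite('pics/w4.png',w['image'][...,::-1])
W=cloud(w);z=W[...,2];H,S,V=hsvs(w)
m=big((H>15)&(H<28)&(S>120)&(V>90)&(z>.045)&(z<.085)&(W[...,0]>.44)&(W[...,0]<.50))[0]
print(np.argwhere(m).min(0),np.argwhere(m).max(0)); rect('brass',W[m]);
top=m&(z>.066); rect('brass top',W[top])
p,r=cur();print(p,r.as_matrix()[:,2])
P=W[m]; P=P[~np.isnan(P[:,0])]; L=(P-p)@r.as_matrix()
print('in tool frame ranges',np.percentile(L,[1,50,99],axis=0).round(4))
```

```text
[203 234] [238 338]
brass 3483 c [464.   -0.9] sz [78.7 28.7] longaxis deg -84.5 z [61.1 69.9 71.3]
brass top 2908 c [463.4  -0. ] sz [70. 28.] longaxis deg -83.7 z [66.6 70.  71.3]
[0.57784655 0.01544768 0.29505207] [-0.42093631 -0.04652991 -0.90589602]
in tool frame ranges [[-0.0205 -0.0312  0.2471]
 [-0.0039  0.0029  0.2518]
 [ 0.0061  0.0368  0.2597]]
```

View pics/w4.png

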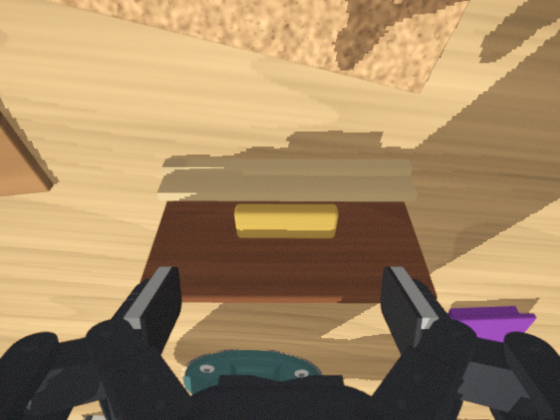

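The wrist view shows the lid's brass handle at (286,220), centred between the open fingers, with the board face clear. I'll fine-tune by 3 mm and grip.

Run:
```python
from m import *
q,n=tilt(6.4,25);c=np.array([.4634,0,0])-.025*n
tip=c+.028*n+[0,0,.050]; zt=q.as_matrix()[:,2]; tcp=tip-.164*zt
plan([(tcp,q),(tcp+[0,0,.1],q)])
```

```text
[0.014, 0.022, 0.88, -0.0, 0.0, 0.001] 
[-0.352, -0.0, -0.755, -0.0, 0.0, 0.0]
```

Call:
play_rows --pt "0.014 0.022 0.1 0 0 0" --pt "0.014 0.022 0.2 0 0 0" --pt "0.014 0.022 0.32 0 0 0" --pt "0.014 0.022 0.44 0 0 0" --pt "0.014 0.022 0.56 0 0 0" --pt "0.014 0.022 0.67 0 0 0" --pt "0.014 0.022 0.76 0 0 0" --pt "0.014 0.022 0.83 0 0 0" --pt "0.014 0.022 0.88 0 0 0.001" --pt "0.014 0.022 0.88 0 0 0.001"

```text
time: 24.25
ee_pos: [0.5348, 0.0078, 0.1988]
tcp_rot: [-3.14, 0.438, 0.111]
ft_force: [0.2, 0.3, -1.2]
finger_gap: 0.0855
grasp_force: 0.0
```

Call:
play_rows --pt "0 0 0 0 0 0" --pt "0 0 0 0 0 0" --pt "0 0 0 0 0 0" --pt "0 0 0 0 0 0" --pt "0 0 0 0 0 0" --pt "-0.01 0 -0.02 0 0 0" --pt "-0.02 0 -0.04 0 0 0" --pt "-0.03 0 -0.06 0 0 0" --pt "-0.04 0 -0.08 0 0 0" --pt "-0.047 0 -0.1 0 0 0" --grip 0

```text
time: 25.5
ee_pos: [0.5349, 0.0077, 0.2124]
tcp_rot: [-3.14, 0.438, 0.111]
ft_force: [1.9, -0.2, -2.9]
finger_gap: 0.0686
grasp_force: 67.9
```

```bash
cat >> m.py <<'E'
def lidgrasp():
    q,n=tilt(6.4,25);c=np.array([.4634,0,0])-.025*n
    tcp=c+.028*n+[0,0,.050]-.164*q.as_matrix()[:,2]
    u=np.array([0,0,1.]); L=R.from_matrix(np.c_[np.cross(u,n),u,n]); o=c+.004*n+[0,0,.064]
    return L.inv().apply(tcp-o), L.inv()*q   # tcp in lid frame
def lidpose(o,az,rot):   # lid x azimuth az; rot: 0 standing, 90 flat handle up
    L0=np.array([np.cos(np.radians(az)),np.sin(np.radians(az)),0]);u=np.array([0,0,1.]);n=np.cross(L0,u)
    M=R.from_rotvec(np.radians(-rot)*L0)*R.from_matrix(np.c_[L0,u,n])
    a,b=lidgrasp(); return np.array(o)+M.apply(a),M*b
E
python3 - <<'E'
from m import *
t=load('top') if 0 else snap('top')
# pad from first top image is unoccluded: re-measure from pics/top0.png
im=cv2.imread('pics/top0.png');hsv=cv2.cvtColor(im,cv2.COLOR_BGR2HSV)
g=cv2.cvtColor(im,cv2.COLOR_BGR2LAB).astype(int)
m=roi((g[...,1]>142),225,95,340,188).astype(np.uint8)
m=cv2.morphologyEx(m,cv2.MORPH_CLOSE,np.ones((5,5)));m=cv2.morphologyEx(m,cv2.MORPH_OPEN,np.ones((5,5)))
maskplane('pad',t,big(m)[0],.006)
st=env.get_state();print(st['joint_positions'],st['ee_pos'])
p,r=cur();chk,_=lidpose([.4424,-.002,.064],96.4,0);print(chk)
P=[(p+[.03,0,.10],r),lidpose([.56,.015,.19],90,40),lidpose([.642,.0305,.11],83.1,88),lidpose([.642,.0305,.024],83.1,89.5)]
for x in P:print(x[0].round(3),x[1].as_matrix()[:,2].round(2))
plan(P)
E
```

```text
pad 5029 mean [643.4  28.7   6. ] pca 83.0
pad 5029 c [643.9  29.4] sz [247.3 177.5] longaxis deg 82.8 z [6. 6. 6.]
[-0.08424444  0.62865576  1.6513964  -0.08456025  1.29306152  1.41647581] [0.53496129 0.00772544 0.21272556]
[0.53512788 0.0084011  0.19863448]
[0.565 0.008 0.313] [-0.42 -0.05 -0.91]
[0.545 0.015 0.353] [ 0.26  0.   -0.97]
[0.512 0.046 0.208] [ 0.88 -0.11 -0.45]
[0.509 0.047 0.118] [ 0.9  -0.11 -0.43]
[-0.128, 0.027, -0.86, 0.0, 0.0, 0.0] 
[-0.287, -0.079, -0.237, 0.003, 0.222, 0.036] 
[-0.579, -0.26, 1.097, -0.025, 0.267, 0.031] !!
[-0.674, 0.0, 0.319, 0.0, 0.008, -0.0]
```

```bash
cat >> m.py <<'E'
from scipy.optimize import least_squares
G=dict(r0=.031,z0=.318,L1=.442,L2=.4325,e=0.,d=.2,off=.069)
def fk(j,G=G):
    a=j[1]+j[2]; B=R.from_euler('z',j[0])
    w=np.array([G['r0']+G['L1']*np.sin(j[1])+G['L2']*np.sin(a)+G['e']*np.cos(a),G['off'],G['z0']+G['L1']*np.cos(j[1])+G['L2']*np.cos(a)-G['e']*np.sin(a)])
    Q=B*R.from_euler('YZYZ'[0:1],a)*R.from_euler('Z',j[3])*R.from_euler('Y',j[4])*R.from_euler('Z',j[5]+np.pi/2)
    return B.apply(w)+Q.apply([0,0,G['d']]),Q
LO=np.array([-2.97,-1.01,.21,-.96,.2,-2.98]);HI=np.array([2.97,2.36,2.38,4.11,2.71,2.98])
def ik(p,q,j0):
    f=lambda j:np.r_[(fk(j)[0]-p)*10,(fk(j)[1].inv()*q).as_rotvec()]
    s=least_squares(f,np.clip(j0,LO+1e-3,HI-1e-3),bounds=(LO,HI)); return s.x,np.abs(s.fun).max()
E
python3 - <<'E'
from m import *
for j,p,e in(([-1.3871,.35945,1.51136,0,1.2725,-.1151],[.17655,-.57308,.40391],[-3.13988,-.0002,.29879]),):
    a,b=fk(j);print(a,p,(b.inv()*R.from_euler('xyz',e)).magnitude())
st=env.get_state();j=st['joint_positions'];p,r=cur();a,b=fk(j);print(a,p,(b.inv()*r).magnitude())
j0=j
for h in(-7,20,40,60,83.1):
  for seed in (0,1.57):
    q=lidpose([.643,.0295,.024],h+90,89.5);s=j0.copy();s[3]=seed*1
    x,e=ik(*q,s);print(h,x.round(2),round(e,4))
s=j0
print('path')
for o,az,rot in(([.56,.0,.17],96.4,0),([.58,.0,.18],130,0),([.6,.01,.18],150,0),([.62,.02,.19],173,0),([.643,.0295,.18],173.1,30),([.643,.0295,.13],173.1,60),([.643,.0295,.08],173.1,89.5),([.643,.0295,.024],173.1,89.5)):
    q=lidpose(o,az,rot);s,e=ik(*q,s);print(q[0].round(3),s.round(2),round(e,4))
E
```

```text
[ 0.17731302 -0.57662825  0.40393413] [0.17655, -0.57308, 0.40391] 9.490826256443765e-06
[0.53845834 0.00747343 0.21267931] [0.53496129 0.00772544 0.21272556] 2.516006952684709e-16
-7 [ 0.02  0.52  2.14 -0.96  0.2   2.7 ] 0.7458
-7 [ 0.01  0.77  2.38  3.3   1.12 -1.58] 0.0291
20 [-0.42  0.76  2.35  2.37  1.11 -1.55] 0.0
20 [-0.42  0.76  2.35  2.37  1.11 -1.55] 0.0
40 [-0.56  0.79  2.15  1.78  1.07 -1.35] 0.0
40 [-0.56  0.79  2.15  1.78  1.07 -1.35] 0.0
60 [-0.59  0.87  1.87  1.33  1.19 -1.14] 0.0
60 [-0.59  0.87  1.87  1.33  1.19 -1.14] 0.0
83.1 [-0.54  1.01  1.49  0.98  1.44 -0.99] 0.0
83.1 [-0.54  1.01  1.49  0.98  1.44 -0.99] 0.0
path
[0.653 0.01  0.305] [-0.07  0.75  1.2  -0.08  1.63  1.4 ] 0.0
[0.651 0.06  0.315] [ 0.06  0.71  1.23 -0.25  1.56  0.99] 0.0
[0.647 0.091 0.315] [ 0.14  0.67  1.3  -0.34  1.46  0.75] 0.0
[0.631 0.113 0.325] [ 0.19  0.58  1.42 -0.43  1.31  0.46] 0.0
[0.645 0.043 0.343] [-0.07  0.49  1.47  0.09  1.18  0.02] 0.0
[ 0.635 -0.04   0.278] [-0.35  0.59  1.57  0.64  1.21 -0.53] 0.0
[ 0.627 -0.103  0.174] [-0.54  0.91  1.51  0.97  1.49 -0.93] 0.0
[ 0.627 -0.103  0.118] [-0.54  1.01  1.49  0.98  1.44 -0.99] 0.0
```

Run:
```python
from m import *
p,r=cur()
P=[(p+[0,0,.102],r),lidpose([.54,.0,.18],140,10),lidpose([.63,.0295,.18],173.1,45),lidpose([.643,.0295,.085],173.1,89.5),lidpose([.643,.0295,.024],173.1,89.5)]
plan(P)
```

```text
[-0.36, -0.001, -0.77, 0.0, 0.0, 0.0] 
[0.356, -0.325, -0.296, -0.084, 0.053, -0.228] 
[-0.128, 0.549, -0.072, 0.008, 0.189, -0.186] 
[-1.266, 0.107, 0.975, 0.0, 0.248, -0.0] !!
[-0.459, -0.0, 0.218, 0.0, -0.0, 0.0]
```

Call:
play_rows --pt "-0.03 0 -0.07 0 0 0" --pt "-0.07 0 -0.15 0 0 0" --pt "-0.11 0 -0.23 0 0 0" --pt "-0.15 0 -0.31 0 0 0" --pt "-0.18 0 -0.39 0 0 0" --pt "-0.22 0 -0.47 0 0 0" --pt "-0.26 0 -0.55 0 0 0" --pt "-0.3 0 -0.64 0 0 0" --pt "-0.34 0 -0.72 0 0 0" --pt "-0.36 0 -0.77 0 0 0"

```text
time: 26.8
ee_pos: [0.5351, 0.0076, 0.3151]
tcp_rot: [-3.141, 0.437, 0.111]
ft_force: [-0.3, 0.8, -1.9]
finger_gap: 0.0685
grasp_force: 68.1
```

Run:
```python
from m import *
P=[lidpose([.54,.0,.175],140,10),lidpose([.63,.0295,.145],173.1,52),lidpose([.643,.0295,.075],173.1,89.5),lidpose([.643,.0295,.024],173.1,89.5)]
plan(P)
st=env.get_state();print(st['ft_force'],st['finger_gap'])
s=snap('side');cv2.imwrite('pics/s5.png',s['image'][...,::-1])
```

```text
[0.374, -0.327, -0.254, -0.083, 0.053, -0.228] 
[-0.184, 0.639, 0.241, 0.019, 0.226, -0.187] 
[-1.119, 0.107, 0.666, 0.0, 0.209, 0.0] !!
[-0.383, -0.0, 0.183, 0.0, -0.0, 0.0] 
[-0.28461831  0.8493744  -1.8616514 ] 0.0685264389497389
```

View pics/s5.png

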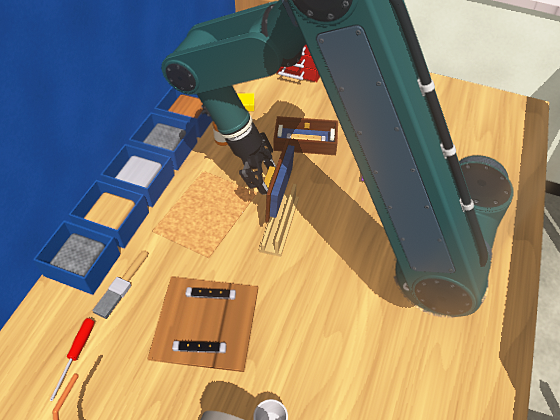

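The side view shows the lid upright in the fingers at (280,185), clear above the empty rack (277,225). Next I'll turn it toward the pad.

Call:
play_rows --pt "0.037 -0.033 -0.025 -0.008 0.005 -0.023" --pt "0.075 -0.065 -0.05 -0.017 0.011 -0.046" --pt "0.112 -0.098 -0.076 -0.025 0.016 -0.068" --pt "0.15 -0.13 -0.1 -0.033 0.021 -0.091" --pt "0.187 -0.163 -0.127 -0.042 0.027 -0.114" --pt "0.224 -0.196 -0.152 -0.05 0.032 -0.137" --pt "0.262 -0.229 -0.178 -0.058 0.037 -0.16" --pt "0.3 -0.26 -0.2 -0.066 0.042 -0.182" --pt "0.337 -0.294 -0.229 -0.075 0.048 -0.205" --pt "0.374 -0.327 -0.254 -0.083 0.053 -0.228"

```text
time: 28.1
ee_pos: [0.5838, 0.0528, 0.3226]
tcp_rot: [-3.139, 0.262, 0.875]
ft_force: [-0.1, 0.1, -1.8]
finger_gap: 0.0686
grasp_force: 68.1
```

Call:
play_rows --pt "-0.018 0.064 0.02 0.002 0.023 -0.019" --pt "-0.037 0.13 0.04 0.004 0.045 -0.037" --pt "-0.055 0.19 0.06 0.006 0.068 -0.056" --pt "-0.074 0.255 0.09 0.008 0.09 -0.075" --pt "-0.092 0.32 0.12 0.01 0.113 -0.094" --pt "-0.11 0.383 0.14 0.011 0.136 -0.112" --pt "-0.129 0.447 0.17 0.013 0.158 -0.131" --pt "-0.147 0.51 0.19 0.015 0.181 -0.15" --pt "-0.166 0.575 0.217 0.017 0.203 -0.168" --pt "-0.184 0.639 0.241 0.019 0.226 -0.187"

```text
time: 29.35
ee_pos: [0.6238, -0.0191, 0.3001]
tcp_rot: [-3.141, -0.472, 1.452]
ft_force: [-0.2, -0.0, -2.1]
finger_gap: 0.0686
grasp_force: 68.2
```

Run:
```python
from m import *
P=[lidpose([.643,.0295,.082],173.1,82),lidpose([.643,.0295,.024],173.1,89.7)]
plan(P)
print(lidpose([.63,.0295,.145],173.1,52)[0])
```

```text
[-0.924, 0.11, 0.529, -0.0, 0.166, 0.0] 
[-0.587, -0.0, 0.246, -0.001, 0.043, 0.0] 
[ 0.62415577 -0.01879409  0.30141807]
```

Call:
play_rows --pt "-0.09 0.011 0.05 0 0.017 0" --pt "-0.185 0.022 0.1 0 0.033 0" --pt "-0.28 0.033 0.16 0 0.05 0" --pt "-0.37 0.044 0.21 0 0.066 0" --pt "-0.46 0.055 0.26 0 0.083 0" --pt "-0.555 0.066 0.32 0 0.1 0" --pt "-0.65 0.077 0.37 0 0.116 0" --pt "-0.74 0.088 0.42 0 0.133 0" --pt "-0.83 0.1 0.475 0 0.15 0" --pt "-0.924 0.11 0.529 0 0.166 0"

```text
time: 30.6
ee_pos: [0.6287, -0.0904, 0.193]
tcp_rot: [-3.142, -0.994, 1.45]
ft_force: [0.4, -0.1, -2.1]
finger_gap: 0.0684
grasp_force: 68.2
```

Run:
```python
from m import *
P=[lidpose([.643,.0295,.024],173.1,89.7)]
plan(P)
for n in('side','top'):
    s=snap(n);W=cloud(s);H,S,V=hsvs(s);z=W[...,2]
    m=big((H<15)&(S>90)&(V<150)&(z>.05)&(z<.16)&(abs(W[...,0]-.643)<.13)&(abs(W[...,1]-.03)<.1))[0]
    P=W[m];P=P[~np.isnan(P[:,0])];rect('lidboard '+n,P)
    for _ in range(3):
        A=np.c_[P[:,:2],np.ones(len(P))];k=np.linalg.lstsq(A,P[:,2],rcond=None)[0];e=P[:,2]-A@k;P=P[abs(e)<2*e.std()]
    print('plane',k.round(3),'at ctr',k@[.643,.0295,1],e.std(),len(P))
    cv2.imwrite(f'pics/{n}6.png',s['image'][...,::-1])
```

```text
[-0.585, -0.002, 0.248, 0.0, 0.043, -0.0] 
lidboard side 1682 c [639.6  35. ] sz [192.5 105.5] longaxis deg -5.6 z [79.5 87.5 96.7]
plane [-0.011 -0.099  0.099] at ctr 0.08931725565658959 0.00213744488895264 1519
lidboard top 911 c [656.3  68. ] sz [199.2  74.4] longaxis deg -25.0 z [77.1 83.8 90.6]
plane [-0.016 -0.106  0.101] at ctr 0.08721411890020879 0.002300848330085364 827
```

View pics/side6.png

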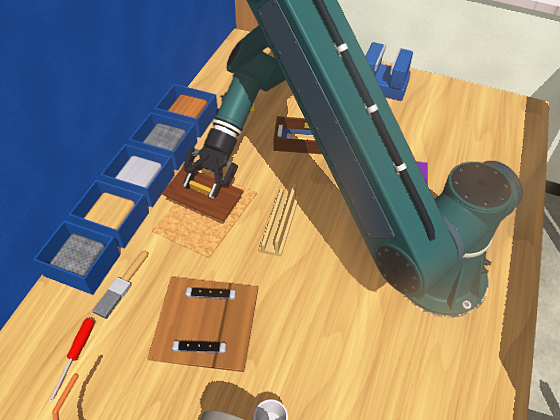

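The lid is held nearly flat over the pad at (210,195), and its fitted plane has about 6° of slope left. I'll level it and lower it.

Run:
```python
from m import *
a=lidpose([.643,.0295,.0245],173.1,88.2);zt=a[1].as_matrix()[:,2]
plan([a,(a[0]-.1*zt,a[1])])
```

```text
[-0.534, 0.002, 0.246, 0.0, 0.035, -0.001] 
[-0.0, -0.0, -0.833, 0.0, 0.0, 0.0]
```

Call:
play_rows --pt "-0.07 0 0.03 0 0.005 0" --pt "-0.14 0 0.065 0 0.01 0" --pt "-0.21 0 0.1 0 0.015 0" --pt "-0.28 0 0.13 0 0.02 0" --pt "-0.35 0 0.16 0 0.025 0" --pt "-0.42 0 0.19 0 0.03 0" --pt "-0.47 0 0.217 0 0.033 0" --pt "-0.51 0 0.235 0 0.035 0" --pt "-0.534 0 0.246 0 0.035 0" --pt "-0.534 0 0.246 0 0.035 0"

```text
time: 31.95
ee_pos: [0.6275, -0.1004, 0.1239]
tcp_rot: [3.141, -1.101, 1.45]
ft_force: [-0.1, 0.2, -1.7]
finger_gap: 0.0684
grasp_force: 68.2
```

Call:
play_rows --pt "-0.007 0 0.003 0 0 0" --pt "-0.015 0 0.007 0 0 0" --pt "-0.015 0 0.007 0 0 0" --pt "-0.015 0 0.007 0 0 0" --pt "-0.015 0 0.007 0 0 0" --pt "-0.015 0 0.007 0 0 0" --pt "-0.015 0 0.007 0 0 0" --pt "-0.015 0 0.007 0 0 0" --pt "-0.015 0 0.007 0 0 0" --pt "-0.015 0 0.007 0 0 0"

```text
time: 33.2
ee_pos: [0.6275, -0.1004, 0.122]
tcp_rot: [3.141, -1.101, 1.45]
ft_force: [-0.1, 0.1, -1.8]
finger_gap: 0.0686
grasp_force: 68.2
```

Call:
play_rows --pt "0 0 0 0 0 0" --pt "0 0 0 0 0 0" --pt "0 0 0 0 0 0" --pt "0 0 0 0 0 0" --pt "0 0 -0.1 0 0 0" --pt "0 0 -0.25 0 0 0" --pt "0 0 -0.4 0 0 0" --pt "0 0 -0.55 0 0 0" --pt "0 0 -0.7 0 0 0" --pt "0 0 -0.8 0 0 0" --grip 1

```text
time: 34.45
ee_pos: [0.6171, -0.1869, 0.1662]
tcp_rot: [3.14, -1.101, 1.451]
ft_force: [0.4, -0.1, 0.6]
finger_gap: 0.0858
grasp_force: 0.0
```

Run:
```python
from m import *
for n in('side','top'):
    s=snap(n);W=cloud(s);H,S,V=hsvs(s);z=W[...,2]
    box=(abs(W[...,0]-.643)<.13)&(abs(W[...,1]-.03)<.1)
    m=big((H<15)&(S>90)&(V<150)&(z>.02)&(z<.05)&box)[0]
    P=W[m];P=P[~np.isnan(P[:,0])];rect('lidboard '+n,P)
    A=np.c_[P[:,:2],np.ones(len(P))];k=np.linalg.lstsq(A,P[:,2],rcond=None)[0];print('plane',k.round(3))
    b=big((H>15)&(H<28)&(S>120)&(V>90)&(z>.046)&(z<.066)&box)[0]; maskplane('brass '+n,s,b,.055)
p,r=cur()
q=down(-6.9)
h=np.array([.643,.0295,.30])
print(p);plan([(p+(h-p)*.5,R.from_rotvec((q*r.inv()).as_rotvec()*.5)*r),(h,q),(h-[0,0,.085],q)])
q2=down(173.1);
for qq in(q,q2): print(ik(h,qq,env.get_state()['joint_positions']))
```

```text
lidboard side 1918 c [640.7  33.8] sz [192.8 108.7] longaxis deg -7.0 z [24.2 29.3 34.3]
plane [ 0.001 -0.002  0.029]
brass side 124 mean [638.6  35.6  55. ] pca -8.0
brass side 124 c [639.1  35.9] sz [72.7 17.4] longaxis deg -7.9 z [55. 55. 55.]
lidboard top 2150 c [643.9  31.8] sz [189.5 103.7] longaxis deg -7.0 z [22.9 28.6 35.1]
plane [-0.001  0.001  0.03 ]
brass top 105 mean [641.3  32.   55. ] pca -7.0
brass top 105 c [641.8  31.8] sz [70.4 11.9] longaxis deg -6.4 z [55. 55. 55.]
[ 0.61732143 -0.1869935   0.16618944]
[0.909, -0.003, 0.557, -0.136, -0.137, 0.222] 
[0.752, -0.755, -0.003, -0.136, -0.136, 0.222] 
[-0.0, -0.001, 0.708, 0.0, -0.0, -0.0] 
(array([-6.15565555e-02,  5.33439545e-01,  1.51441456e+00, -5.92464180e-14,
        1.09373855e+00,  1.62966749e+00]), np.float64(1.397770788003072e-12))
(array([-6.15565555e-02,  5.33439545e-01,  1.51441456e+00,  1.43018416e-16,
        1.09373855e+00, -1.51192516e+00]), np.float64(2.7755575615628914e-15))
```

Call:
play_rows --pt "0.09 0 0 0 0 0" --pt "0.18 0 0.04 -0.01 -0.01 0.02" --pt "0.28 0 0.1 -0.025 -0.025 0.04" --pt "0.38 0 0.17 -0.04 -0.04 0.066" --pt "0.48 0 0.24 -0.056 -0.056 0.092" --pt "0.58 0 0.31 -0.072 -0.072 0.118" --pt "0.67 0 0.37 -0.088 -0.088 0.144" --pt "0.76 0 0.44 -0.104 -0.104 0.17" --pt "0.84 0 0.5 -0.12 -0.12 0.196" --pt "0.909 0 0.557 -0.136 -0.137 0.222" --grip 0.5

```text
time: 35.8
ee_pos: [0.6297, -0.0754, 0.2329]
tcp_rot: [-2.87, -0.53, 0.523]
ft_force: [-0.7, 0.0, 0.4]
finger_gap: 0.0423
grasp_force: 0.0
```

Run:
```python
from m import *
plan([([.6415,.032,.29],down(-7))])
```

```text
[0.7, -0.738, 0.059, -0.136, -0.135, 0.222]
```

Call:
play_rows --pt "0.08 -0.08 0 -0.015 -0.015 0.025" --pt "0.16 -0.16 0.01 -0.03 -0.03 0.05" --pt "0.24 -0.25 0.02 -0.046 -0.046 0.075" --pt "0.32 -0.33 0.025 -0.061 -0.061 0.1" --pt "0.4 -0.41 0.03 -0.076 -0.076 0.124" --pt "0.48 -0.5 0.04 -0.09 -0.09 0.148" --pt "0.56 -0.58 0.045 -0.106 -0.106 0.173" --pt "0.63 -0.66 0.05 -0.121 -0.121 0.198" --pt "0.7 -0.738 0.059 -0.136 -0.135 0.222" --pt "0.7 -0.738 0.059 -0.136 -0.135 0.222"

```text
time: 37.05
ee_pos: [0.6415, 0.0323, 0.29]
tcp_rot: [-3.14, -0.003, -0.116]
ft_force: [0.3, -0.3, -0.3]
finger_gap: 0.0429
grasp_force: 0.0
```

Run:
```python
from m import *
w=snap('wrist')
W=cloud(w);z=W[...,2];H,S,V=hsvs(w)
m=big((H>15)&(H<30)&(S>110)&(V>90)&(z>.050)&(z<.062)&(W[...,0]>.56)&(W[...,0]<.72)&(abs(W[...,1]-.03)<.06))[0]
P=maskplane('brass',w,m,.056)
bd=big((H<15)&(S>90)&(z>.023)&(z<.038)&(abs(W[...,0]-.643)<.13)&(abs(W[...,1]-.03)<.1))[0];rect('board',W[bd])
p,r=cur();print(p)
c,sz,a=cv2.minAreaRect((P[:,:2]*1000).astype(np.float32)); 
print(r.inv().apply(np.r_[np.array(c)/1e3,p[2]]-p))
plan([(np.r_[np.array(c)/1e3,.207],down(-7))])
```

```text
brass 2004 mean [645.8  30.   56. ] pca -6.9
brass 2004 c [644.4  30.1] sz [69.5 11.8] longaxis deg -6.9 z [56. 56. 56.]
board 33796 c [642.7  30.2] sz [189.5 104.5] longaxis deg -7.0 z [28.  29.4 30.7]
[0.64136529 0.03157653 0.28965329]
[3.19001728e-03 1.13747735e-03 6.88695469e-06]
[0.025, 0.011, 0.689, -0.001, -0.001, 0.002]
```

Call:
play_rows --pt "0.013 0.01 0.08 0 0 0" --pt "0.013 0.01 0.17 0 0 0" --pt "0.013 0.01 0.27 0 0 0" --pt "0.013 0.01 0.37 0 0 0" --pt "0.013 0.01 0.47 0 0 0" --pt "0.013 0.01 0.56 0 0 0" --pt "0.013 0.01 0.63 0 0 0" --pt "0.013 0.01 0.67 0 0 0" --pt "0.013 0.01 0.689 0 0 0.002" --pt "0.013 0.01 0.689 0 0 0.002"

```text
time: 38.35
ee_pos: [0.6434, 0.0289, 0.2071]
tcp_rot: [-3.141, -0.003, -0.126]
ft_force: [0.5, 0.6, -0.0]
finger_gap: 0.0428
grasp_force: 0.0
```

Call:
play_rows --pt "0 0 0 0 0 0" --pt "0 0 0 0 0 0" --pt "0 0 0 0 0 0" --pt "0 0 0 0 0 0" --pt "0 0 0 0 0 0" --pt "0 0 -0.05 0 0 0" --pt "0 0 -0.15 0 0 0" --pt "0 0 -0.25 0 0 0" --pt "0 0 -0.35 0 0 0" --pt "0 0 -0.45 0 0 0" --grip 0

```text
time: 39.6
ee_pos: [0.6433, 0.0289, 0.2621]
tcp_rot: [-3.141, -0.003, -0.126]
ft_force: [0.8, 0.5, -1.5]
finger_gap: 0.0108
grasp_force: 60.4
```

Run:
```python
from m import *
p,r=cur();print(p,env.get_state()['ft_force'])
T=np.array([.4809,-.3386,.265])
print(np.degrees(np.arctan2(*(T-p)[1::-1])))
q=down(15.0)
for ym in(-65,15,24):
    print(ym);pts=[p+(T-p)*f for f in(.33,.66)]
    plan([(pts[0],down(15)),(pts[1],q),(T,q)])
    break
```

```text
[0.6432546  0.02886908 0.26208824] [ 0.79689163  0.53670634 -1.5199254 ]
-113.8367229470998
-65
[-0.316, 1.059, -0.01, -0.0, -0.001, -0.123] !!
[-0.692, 0.861, -0.008, -0.0, -0.0, -0.0] 
[-0.712, 0.888, -0.009, -0.0, -0.0, -0.0]
```

Run:
```python
from m import *
p,r=cur()
T=np.array([.4809,-.3386,.275]);q=down(15.0)
pts=[p+(T-p)*f for f in(.3,.65)];pts[0][2]=pts[1][2]=.285
plan([(pts[0],q),(pts[1],q),(T,q)])
```

```text
[-0.287, 0.962, -0.193, -0.0, -0.001, -0.123] 
[-0.733, 0.914, -0.0, -0.0, -0.0, -0.0] 
[-0.734, 0.914, 0.083, -0.0, -0.0, -0.0]
```

Call:
play_rows --pt "-0.02 0.05 -0.05 0 0 -0.01" --pt "-0.05 0.15 -0.1 0 0 -0.023" --pt "-0.08 0.25 -0.15 0 0 -0.036" --pt "-0.11 0.36 -0.19 0 0 -0.049" --pt "-0.14 0.46 -0.193 0 0 -0.062" --pt "-0.17 0.56 -0.193 0 0 -0.075" --pt "-0.2 0.66 -0.193 0 0 -0.087" --pt "-0.23 0.76 -0.193 0 0 -0.1" --pt "-0.26 0.86 -0.193 0 0 -0.112" --pt "-0.287 0.962 -0.193 0 -0.001 -0.123"

```text
time: 40.85
ee_pos: [0.5943, -0.0817, 0.2846]
tcp_rot: [-3.141, -0.0, 0.262]
ft_force: [0.5, -0.4, -2.5]
finger_gap: 0.0106
grasp_force: 60.4
```

Call:
play_rows --pt "-0.073 0.091 0 0 0 0" --pt "-0.146 0.183 0 0 0 0" --pt "-0.22 0.274 0 0 0 0" --pt "-0.293 0.366 0 0 0 0" --pt "-0.367 0.457 0 0 0 0" --pt "-0.44 0.548 0 0 0 0" --pt "-0.513 0.64 0 0 0 0" --pt "-0.586 0.731 0 0 0 0" --pt "-0.66 0.823 0 0 0 0" --pt "-0.733 0.914 0 0 0 0"

```text
time: 42.1
ee_pos: [0.5373, -0.2108, 0.2839]
tcp_rot: [-3.141, 0.0, 0.26]
ft_force: [0.6, -0.5, -1.3]
finger_gap: 0.0104
grasp_force: 60.4
```

Call:
play_rows --pt "-0.073 0.091 0 0 0 0" --pt "-0.146 0.183 0 0 0 0" --pt "-0.22 0.274 0 0 0 0" --pt "-0.293 0.366 0 0 0 0" --pt "-0.38 0.475 0.02 0 0 0" --pt "-0.47 0.585 0.04 0 0 0" --pt "-0.56 0.7 0.06 0 0 0" --pt "-0.65 0.81 0.07 0 0 0" --pt "-0.734 0.914 0.083 0 0 0" --pt "-0.734 0.914 0.083 0 0 0"

```text
time: 43.35
ee_pos: [0.4804, -0.3399, 0.2738]
tcp_rot: [-3.141, 0.0, 0.259]
ft_force: [0.4, 0.8, -1.9]
finger_gap: 0.0106
grasp_force: 60.4
```

Run:
```python
from m import *
w=snap('wrist');t=snap('top');s=snap('side')
im=np.hstack([cv2.resize(w['image'],(400,300)),cv2.resize(s['image'][60:210,200:400],(400,300))])
cv2.imwrite('pics/w7.png',im[...,::-1])
W=cloud(w);z=W[...,2];H,S,V=hsvs(w);p,r=cur();print(p,r.as_euler('xyz',True),env.get_state()['ft_force'],env.get_state()['finger_gap'])
lb=big((H<20)&(S>80)&(z>.085)&(z<.115))[0];rect('lid board top',W[lb])
P=W[lb];P=P[~np.isnan(P[:,0])];A=np.c_[P[:,:2],np.ones(len(P))];print('plane',np.linalg.lstsq(A,P[:,2],rcond=None)[0].round(3))
L=(P-p)@r.as_matrix();print('lid in tool',np.percentile(L,[.3,99.7],axis=0).round(4))
```

```text
[ 0.48093129 -0.3383016   0.2739383 ] [-1.79945902e+02  1.03028189e-02  1.49225517e+01] [ 0.48519802 -0.2127944  -2.18690096] 0.010910676658792333
lid board top 53712 c [ 512.6 -331. ] sz [120.3 104.8] longaxis deg 14.7 z [94.1 95.5 96.8]
plane [-0.005 -0.001  0.098]
lid in tool [[-0.0242 -0.0501  0.1766]
 [ 0.0924  0.0525  0.1804]]
```

View pics/w7.png

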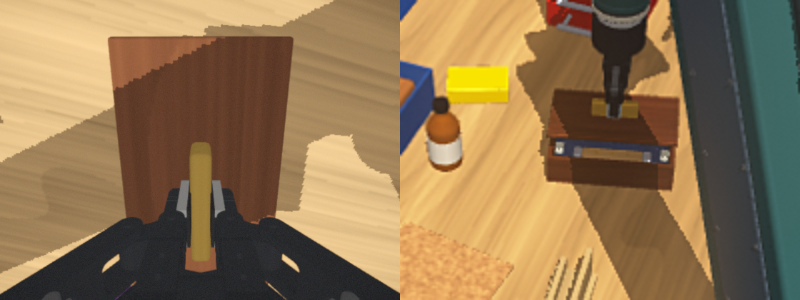

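The lid (left (200,130)) is square over the case, and the right half shows it above the opening with the knife inside (612,155). I'll lower it gently.

Call:
play_rows --pt "0.006 -0.006 0.03 0 0 0" --pt "0.006 -0.006 0.07 0 0 0" --pt "0.006 -0.006 0.11 0 0 0" --pt "0.006 -0.006 0.15 0 0 0" --pt "0.006 -0.006 0.18 0 0 0" --pt "0.006 -0.006 0.2 0 0 0" --pt "0.006 -0.006 0.22 0 0 0" --pt "0.006 -0.006 0.235 0 0 0" --pt "0.006 -0.006 0.245 0 0 0" --pt "0.006 -0.006 0.245 0 0 0"

```text
time: 44.75
ee_pos: [0.4814, -0.3377, 0.2445]
tcp_rot: [-3.141, 0.0, 0.26]
ft_force: [-0.6, -0.5, -2.7]
finger_gap: 0.0108
grasp_force: 60.4
```

Call:
play_rows --pt "0 0 0.004 0 0 0" --pt "0 0 0.008 0 0 0" --pt "0 0 0.012 0 0 0" --pt "0 0 0.012 0 0 0" --pt "0 0 0.012 0 0 0" --pt "0 0 0.012 0 0 0" --pt "0 0 0.012 0 0 0" --pt "0 0 0.012 0 0 0" --pt "0 0 0.012 0 0 0" --pt "0 0 0.012 0 0 0"

```text
time: 46.0
ee_pos: [0.4814, -0.3377, 0.2431]
tcp_rot: [-3.141, 0.0, 0.261]
ft_force: [-0.4, 0.8, -2.2]
finger_gap: 0.0107
grasp_force: 60.4
```

Run:
```python
from m import *
f=[]
for i in range(6):
    w=snap('wrist'); f.append(env.get_state()['ft_force'])
print(np.mean(f,0))
W=cloud(w);z=W[...,2];H,S,V=hsvs(w)
lb=big((H<20)&(S>80)&(z>.055)&(z<.075))[0];P=W[lb];P=P[~np.isnan(P[:,0])];A=np.c_[P[:,:2],np.ones(len(P))];print(np.median(P[:,2]),'plane',np.linalg.lstsq(A,P[:,2],rcond=None)[0].round(3))
```

```text
[ 0.06250803 -0.0108361  -2.30582045]
0.06476571163477236 plane [-0.005 -0.001  0.067]
```

Call:
play_rows --pt "0 0 0.004 0 0 0" --pt "0 0 0.006 0 0 0" --pt "0 0 0.006 0 0 0" --pt "0 0 0.006 0 0 0" --pt "0 0 0.006 0 0 0" --pt "0 0 0.006 0 0 0" --pt "0 0 0.006 0 0 0" --pt "0 0 0.006 0 0 0" --pt "0 0 0.006 0 0 0" --pt "0 0 0.006 0 0 0"

```text
time: 47.55
ee_pos: [0.4813, -0.3378, 0.2424]
tcp_rot: [-3.141, 0.0, 0.261]
ft_force: [-2.3, 0.5, 1.7]
finger_gap: 0.0107
grasp_force: 60.9
```

Call:
play_rows --pt "0 0 0 0 0 0" --pt "0 0 0 0 0 0" --pt "0 0 0 0 0 0" --pt "0 0 0 0 0 0" --pt "0 0 -0.02 0 0 0" --pt "0 0 -0.1 0 0 0" --pt "0 0 -0.2 0 0 0" --pt "0 0 -0.3 0 0 0" --pt "0 0 -0.4 0 0 0" --pt "0 0 -0.5 0 0 0" --grip 0.4

```text
time: 48.8
ee_pos: [0.4814, -0.3378, 0.3035]
tcp_rot: [-3.142, 0.0, 0.261]
ft_force: [-0.5, 0.6, 0.4]
finger_gap: 0.0344
grasp_force: 0.0
```

```bash
cat > chk.py <<'E'
from m import *
zs=[]
for i in range(2):
    w=snap('wrist');W=cloud(w);z=W[...,2];H,S,V=hsvs(w)
    lb=big((H<20)&(S>60)&(z>.045)&(z<.075)&(abs(W[...,0]-.48)<.13)&(abs(W[...,1]+.338)<.09))[0]
    lb=cv2.erode(lb.astype(np.uint8),np.ones((7,7)))>0
    P=W[lb];P=P[~np.isnan(P[:,0])]
    for _ in range(3):
        A=np.c_[(P[:,:2]-[.4809,-.3386])@[[.966,-.259],[.259,.966]],np.ones(len(P))];k=np.linalg.lstsq(A,P[:,2],rcond=None)[0];e=P[:,2]-A@k;P=P[abs(e)<2.5*e.std()]
    print('slope along,across',k[:2].round(4),'ctr z',k[2].round(4),'ends',(k[2]+k[0]*np.array([-.095,.095])).round(4),'sides',(k[2]+k[1]*np.array([-.052,.052])).round(4))
b=big((H>15)&(H<30)&(S>110)&(V>70)&(z>.07)&(z<.1))[0];maskplane('handle',w,b,.09);rect('bd',W[lb])
p,r=cur();print(p,r.as_euler('xyz',True),env.get_state()['ft_force'])
E
python3 chk.py
```

```text
slope along,across [0.0015 0.0001] ctr z 0.0641 ends [0.064  0.0643] sides [0.0641 0.0642]
slope along,across [0.0015 0.0001] ctr z 0.0641 ends [0.064  0.0643] sides [0.0641 0.0642]
handle 2404 mean [ 484.5 -336.5   90. ] pca 14.8
handle 2404 c [ 482.8 -336.9] sz [72.7 11.8] longaxis deg 15.0 z [90. 90. 90.]
bd 26775 c [ 480.3 -337.5] sz [184.5 100. ] longaxis deg 15.0 z [62.9 64.2 65.5]
[ 0.48190501 -0.33818201  0.30417321] [ 1.79883325e+02 -7.66366221e-02  1.49267749e+01] [-0.32305989  0.3916234   0.40168031]
```

The lid rests level, about 8.7 mm proud, and is released. Next I'll press with shut fingers on the handle.

Call:
play_rows --pt "0 0 0.05 0 0 0" --pt "0 0 0.1 0 0 0" --pt "0 0 0.15 0 0 0" --pt "0 0 0.2 0 0 0" --pt "0 0 0.25 0 0 0" --pt "0 0 0.28 0 0 0" --pt "0 0 0.31 0 0 0" --pt "0 0 0.33 0 0 0" --pt "0 0 0.345 0 0 0" --pt "0 0 0.36 0 0 0" --grip 0

```text
time: 50.15
ee_pos: [0.4818, -0.3377, 0.2611]
tcp_rot: [3.141, -0.001, 0.261]
ft_force: [-3.0, 3.9, 16.5]
finger_gap: -0.0
grasp_force: 7.7
```

Call:
play_rows --pt "0 0 0.006 0 0 0" --pt "0 0 0.012 0 0 0" --pt "0 0 0.018 0 0 0" --pt "0 0 0.024 0 0 0" --pt "0 0 0.03 0 0 0" --pt "0 0 0.034 0 0 0" --pt "0 0 0.038 0 0 0" --pt "0 0 0.042 0 0 0" --pt "0 0 0.046 0 0 0" --pt "0 0 0.05 0 0 0"

```text
time: 51.4
ee_pos: [0.4815, -0.3377, 0.2554]
tcp_rot: [3.141, -0.0, 0.261]
ft_force: [-5.1, 3.7, 22.2]
finger_gap: 0.0001
grasp_force: 10.7
```

Call:
play_rows --pt "0 0 0.003 0 0 0" --pt "0 0 0.005 0 0 0" --pt "0 0 0.007 0 0 0" --pt "0 0 0.009 0 0 0" --pt "0 0 0.011 0 0 0" --pt "0 0 0.011 0 0 0" --pt "0 0 0.011 0 0 0" --pt "0 0 0.011 0 0 0" --pt "0 0 0.011 0 0 0" --pt "0 0 0.011 0 0 0"

```text
time: 52.65
ee_pos: [0.4814, -0.3377, 0.2553]
tcp_rot: [3.141, -0.001, 0.261]
ft_force: [-6.9, 5.0, 28.7]
finger_gap: 0.0
grasp_force: 14.5
```

Call:
play_rows --pt "0 0 0.005 0 0 0" --pt "0 0 0 0 0 0" --pt "0 0 -0.05 0 0 0" --pt "0 0 -0.1 0 0 0" --pt "0 0 -0.15 0 0 0" --pt "0 0 -0.2 0 0 0" --pt "0 0 -0.25 0 0 0" --pt "0 0 -0.3 0 0 0" --pt "0 0 -0.36 0 0 0" --pt "0 0 -0.42 0 0 0"

```text
time: 53.9
ee_pos: [0.4814, -0.3378, 0.3028]
tcp_rot: [-3.141, 0.0, 0.261]
ft_force: [1.4, 0.2, -0.1]
finger_gap: -0.0002
grasp_force: 0.0
```

```bash
python3 chk.py
python3 - <<'E'
from m import *
s=snap('side');print(env.get_state()['time'])
W=cloud(s);z=W[...,2]
k=roi((z>.017)&(z<.04),140,270,260,372)
for c in big(k,2): rect('knife',W[c])
E
```

```text
slope along,across [-0.001   0.0005] ctr z 0.0554 ends [0.0555 0.0553] sides [0.0554 0.0555]
slope along,across [-0.001   0.0004] ctr z 0.0554 ends [0.0555 0.0553] sides [0.0554 0.0555]
handle 1595 mean [ 495.3 -333.6   90. ] pca 14.9
handle 1595 c [ 495.1 -333.6] sz [47.1 11. ] longaxis deg 15.0 z [90. 90. 90.]
bd 25451 c [ 490.5 -334.7] sz [163.7  99.8] longaxis deg 15.0 z [54.1 55.4 56.7]
[ 0.48170293 -0.33801525  0.30328727] [ 1.79944272e+02 -3.40747948e-02  1.49286516e+01] [-0.0033618  -0.18149293  1.01858379]
54.05
knife 511 c [479.2 402.4] sz [121.3  23.3] longaxis deg 18.1 z [18.3 24.5 28.9]
knife 433 c [514.  265.1] sz [117.7  26.7] longaxis deg 17.9 z [18.4 24.8 29.5]
```

The lid is level with its top at 56 mm, which is fully home. The black knives are where they were, and the tool is clear.

```bash
python3 -c "
from cell import env
print(env.close_job())"
```

```text
the job is handed in; nothing more can be done
None
```

The job is handed in at about 54 s, with no verdict returned: the pale knife lies flat in the case, the lid measures level and fully home after its stop on the pad and on the catches, and the black knives were left where they lay.

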